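# Hang the blue probe in the two-armed holder

### The job

Take the blue-headed temperature probe out of the orange rack and lower its steel stem through the hole in the upper arm of the green two-armed holder and on through the hole in the arm below, until its grey collar rests flat on the upper arm and the tip hangs in the beaker. Lower it all the way rather than letting it drop, let go of it, and leave the yellow and black probes in the rack.

Things in the scene. Friction and masses are not known exactly. Their poses are not given: they have to be found in the camera images.
- probe_blue: The probe to move, 0.14 kg, upright in the rack. Blue round head, 30 mm wide, 48 tall, to pinch from above; below it a grey collar, 52 wide, 6 thick; then a steel stem, 10 wide, 100 long, blunt tip. Origin on the axis, in the head: 22 mm below its top, 26 above the collar's top face, 32 above its underside, 132 above the tip. z up the axis; round, so yaw means nothing.
- upper_hole (a point): Centre of the 30 mm round hole in the fixed holder's upper arm (green plate 70 x 70 x 8 mm), on its top face, 140 mm above the bench; z up. The lower arm has an equal hole straight below, top face 52 mm lower, over a glass beaker (rim at 72 mm). A column 75 mm off on the -y side carries the arms; nothing rises above the upper arm. Probe home: its origin 32 mm above this point.
- probe_yellow: Yellow-headed probe, same shape and origin as the blue one; leave it in the rack. The three probes hang by their collars in one straight row, 80 mm apart, in any order. The rack is orange, fixed, 250 x 75 mm, its deck 110 mm above the bench, holes 16 mm wide: lift straight up by over 100 mm to clear it, 160 to pass over the other heads.
- probe_black: Black-headed probe, same shape and origin as the blue one, in another place of the same row; leave it in the rack.

How it is judged (in metres and radians):
At the end, for the whole second after the job is handed in: The blue probe hangs at rest in the holder, its stem through both holes: its origin within 16 mm of the holes' axis and 24 to 40 mm above the upper arm's top face (32 mm when the collar lies on it), its axis within 0.17 rad of vertical (horizontal distance between probe_blue and upper_hole below 0.016 m and z of probe_blue in the frame of upper_hole between 0.024 and 0.04 m and angle between probe_blue's own z axis and vertical below 0.17 rad and linear speed of probe_blue below 0.02 m/s); the robot touches nothing.
It fails at once if the blue probe is let drop in the holder (falls faster than 0.7 m/s over it) (linear speed of probe_blue above 0.7 m/s and horizontal distance between probe_blue and upper_hole below 0.03 m).
It fails at once if the yellow probe is moved by more than 30 mm (distance of probe_yellow from where it was at the start of the episode above 0.03 m).
It fails at once if the black probe is moved by more than 30 mm (distance of probe_black from where it was at the start of the episode above 0.03 m).
It also fails if it takes over 48 s, if anything falls off the work surface, if the arm or the gripper's body presses on something with over 40 N, if the wrist force passes 120 N, or if a joint passes its speed limit or range.

### The arm

A 6-joint arm with a two-finger parallel gripper is mounted at the origin on the work surface. World frame = base frame: x ahead of the robot, y to its left, z up, the work surface at z = 0. Lengths are in m, angles in degrees, forces in N, time in s.
With the tool pointing down it reaches from about 0.4 to 0.825 m from the base axis. Payload 7 kg.
Tool frame: the origin (TCP) lies midway between the tips of the shut fingers; the grasp point (between the pads) lies 19 mm behind it; z points along the fingers, x is the direction in which the jaws open and shut, and the axes are right-handed (so a half turn about z gives the same grasp; the last joint's range is limited). The gripper opens to 88 mm and grips with 3 to 60 N. Pads are 19 mm wide; open, the fingers measure 130 mm over their backs; the gripper's body (78 mm by 193 mm) begins 47 mm behind the grasp point.
Start: joints at [85.548, 20.546, 0.682, 0, -70.136, -16.507], TCP at [0.241, 0.63, 0.227] pointing down, gripper open.
Joint ranges: [-176.03, 176.03], [-82.01, 121.73], [-58.28, 71.71], [-173.87, 95.51], [-174.79, -0.11], [-173.66, 173.66]. Speed limits (degrees/s): [136.94, 136.94, 172.46, 180, 180, 180].

### API

Orientations are given as [roll, pitch, yaw] about the fixed x, y, z axes, in that order (R = Rz(yaw) Ry(pitch) Rx(roll)).
In Python, from plant import * gives the robot as it stands. The module is installed in compiled form; this text tells all that it offers.
- The arm moves only by the shell command python3 -m pendant 'ROWS' [OPENING]. ROWS is JSON, a list that holds one entry, the list of rows, each a list of 6 numbers: the shift along the world's x, y, z in mm, then the turn, a rotation vector about the world's x, y, z in degrees. A call has 1 to 10 rows; each row is the pose to reach, as a shift and turn from the pose commanded when the call began; what a row does not reach only later rows make up. A row lasts 1/8 s, in which the tool goes at most 62.5 mm and 10.7 degrees, less where a joint would pass 70% of its speed; a pose out of reach is approached as far as the arm can. A call with a gripper value outside its range is refused whole. OPENING is the closure, from -1 (fully open) to 1 (shut), set as the call begins (- or left out, the last holds). The fingers move at their own pace and stop on an object; the grip force is fixed at half the most. Time passes only in rows, so rows that repeat a pose let the fingers close. It gives the time, the measured TCP pose, the force and the opening at its end, in the units of the state.
- get_obs(): the state, without advancing time (a new reading comes with each control period).
- snapshot(name): name is "scene" or "side" or "wrist"; returns a dict with "pixels" (420x560x3 uint8, red, green, blue), "depth" (420x560 float32, m along the optical axis (not along the pixel's ray), 0 where there is no reading), "fx", "fy", "cx", "cy" (pixels), "pose" (4x4, takes a point from camera to world coordinates); the wrist camera has in their place "tool_from_camera" (4x4, takes a point from camera to tool coordinates, whose origin is the TCP and whose axes are the tool frame's). Camera axes: x right, y down, z forward; pixel columns grow to the right and rows downward; lengths in m; the calibration is good to about 2 mm. A picture is of the moment at which its call begins: read the wrist's pose just before it.
- close_job(): hands the job in, once; it reports no verdict.
The state is a dict: "clock": time; "joint_pos": joint angles; "qvel": joint speeds; "tau": joint torques, N m; "tool_pos": TCP position; "orientation": TCP orientation; "force": force on the tool from outside, world axes, zero at the start; "moment": the same for the moment, N m; "opening": finger opening in m.
Only numpy, scipy, OpenCV 4.12 (cv2) and the standard library are available. Lean on these libraries where they do the work, as an engineer would, in place of code of your own. Each camera call takes 0.05 s, during which the arm holds its last target. There are 200 camera calls.

## Working session

There is one attempt and no reset: what is moved stays moved. The work goes in short steps, Python scripts to look and compute and a shell command to move; the robot and the scene stay as the last step left them, time stands still between calls to the robot, and variables do not carry over. Pictures are saved under pics/ and viewed, about 8 in all and at most 12, crops included, and the job is handed in when it is done.

```bash
mkdir -p pics; cat > h.py <<'E'
from plant import *
import numpy as np, cv2
def pts(s,T=None):
    d=s["depth"]; v,u=np.mgrid[:d.shape[0],:d.shape[1]]
    P=np.stack([(u-s["cx"])/s["fx"]*d,(v-s["cy"])/s["fy"]*d,d,np.ones_like(d)],-1)
    M=s["pose"] if T is None else T
    W=(P@M.T)[...,:3]; W[d==0]=np.nan
    return W
E
python3 - <<'E'
from h import *
o=get_obs();print(o["clock"],o["tool_pos"],o["orientation"],o["opening"])
for n in("scene","side"):
    s=snapshot(n); cv2.imwrite(f"pics/{n}0.png",s["pixels"][...,::-1]); W=pts(s)
    h=cv2.cvtColor(s["pixels"],cv2.COLOR_RGB2HSV)
    for c,lo,hi in(("blue",100,130),("yellow",24,35),("orange",5,20),("green",45,85)):
        m=(h[...,0]>=lo)&(h[...,0]<=hi)&(h[...,1]>110)&(h[...,2]>50)&(s["depth"]>0)
        if m.sum()<20: continue
        v,u=np.nonzero(m);p=W[m]
        print(n,c,m.sum(),"px",np.median(u),np.median(v),np.percentile(p,[2,50,98],axis=0).round(3).tolist())
E
```

```text
0.0 [0.2412758  0.62985714 0.22563183] [-1.79990689e+02 -9.71081058e-02 -1.10965149e+02] 0.08738808957956758
scene blue 300 px 384.5 280.0 [[0.539, 0.265, 0.124], [0.559, 0.277, 0.156], [0.563, 0.289, 0.166]]
scene yellow 250 px 303.0 247.0 [[0.547, 0.105, 0.126], [0.567, 0.121, 0.159], [0.572, 0.131, 0.166]]
scene orange 14183 px 310.0 146.0 [[-0.709, -0.841, -0.225], [0.527, -0.343, 0.006], [0.603, 0.314, 0.147]]
scene green 1456 px 188.0 186.0 [[-0.64, -1.124, -0.118], [0.522, -0.188, 0.139], [0.556, 0.199, 0.166]]
side blue 425 px 113.0 10.0 [[0.535, 0.259, -0.115], [0.556, 1.55, 0.018], [0.676, 1.975, 0.165]]
side orange 7838 px 267.0 176.0 [[0.512, 0.068, -0.74], [0.59, 0.313, 0.003], [2.224, 1.98, 0.142]]
side green 370 px 320.0 348.0 [[0.483, -0.257, 0.085], [0.503, -0.218, 0.133], [0.538, -0.162, 0.142]]
```

View pics/scene0.png

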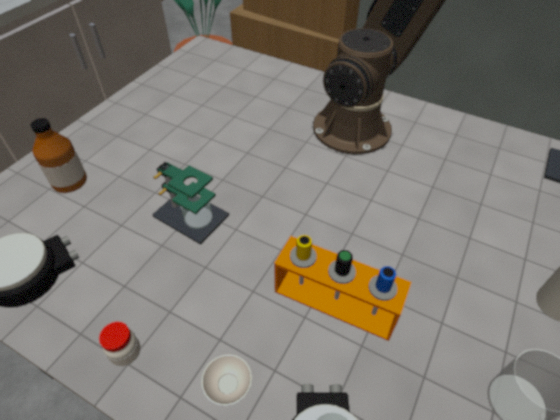

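View pics/side0.png

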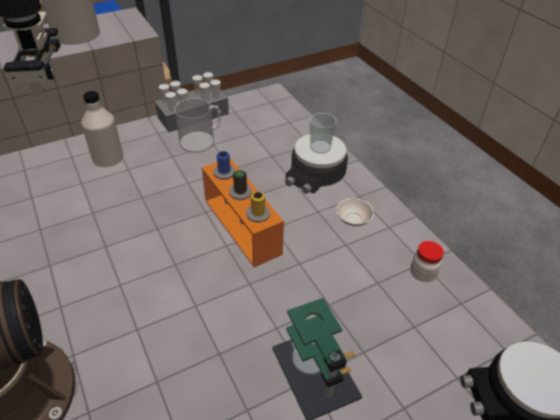

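The scene view shows the probes in the order yellow (303,247), black (343,262), blue (385,280), with the holder at (190,185). In the side view, blue is at (224,160) and the upper hole near (313,318). I'll go above blue with the jaws opening across the row.

```bash
python3 -m pendant '[[[308,-355,95,0,0,-69],[308,-355,95,0,0,-69],[308,-355,95,0,0,-69],[308,-355,95,0,0,-69],[308,-355,95,0,0,-69],[308,-355,95,0,0,-69],[308,-355,95,0,0,-69],[308,-355,95,0,0,-69],[308,-355,95,0,0,-69],[308,-355,95,0,0,-69]]]' -1
cat > w.py <<'E'
from h import *
from scipy.spatial.transform import Rotation as Rn
import sys
o=get_obs(); T=np.eye(4);T[:3,:3]=Rn.from_euler("xyz",o["orientation"],degrees=True).as_matrix();T[:3,3]=o["tool_pos"]
s=snapshot("wrist");M=T@s["tool_from_camera"];W=pts(s,M)
cv2.imwrite(f"pics/{sys.argv[1]}.png",s["pixels"][...,::-1]);np.savez(f"{sys.argv[1]}.npz",W=W,px=s["pixels"],M=M)
print(o["clock"],o["tool_pos"],o["orientation"],o["opening"],o["force"])
E
python3 w.py w1
python3 - <<'E'
from h import *
z=np.load("w1.npz");W=z["W"];h=cv2.cvtColor(z["px"],cv2.COLOR_RGB2HSV)
for c,lo,hi in(("blue",100,130),("yellow",24,35)):
    m=(h[...,0]>=lo)&(h[...,0]<=hi)&(h[...,1]>110)&(h[...,2]>40)&(abs(W[...,2]-.16)<.02)
    if m.sum()<20: continue
    v,u=np.nonzero(m);p=W[m];print(c,m.sum(),np.median(u),np.median(v),np.percentile(p,[2,50,98],axis=0).round(4).tolist(),((np.percentile(p,1,axis=0)+np.percentile(p,99,axis=0))/2).round(4))
E
```

```text
clock: 1.35
tool_pos: [0.5492, 0.2752, 0.321]
orientation: [-180.0, -0.1, 180.0]
force: [0.5, 0.2, 0.1]
opening: 0.0875
1.35 [0.54922534 0.27516033 0.32096849] [-1.79983915e+02 -5.20276985e-02  1.79999139e+02] 0.08750632238875419 [0.46108989 0.17110642 0.14748144]
blue 402 280.0 189.0 [[0.5356, 0.2617, 0.1435], [0.5498, 0.2699, 0.1628], [0.562, 0.2895, 0.1647]] [0.5484 0.2756 0.1528]
yellow 466 271.0 19.0 [[0.5445, 0.1043, 0.1612], [0.5577, 0.1179, 0.1631], [0.5707, 0.1304, 0.165]] [0.5578 0.1174 0.1631]
```

View pics/w1.png

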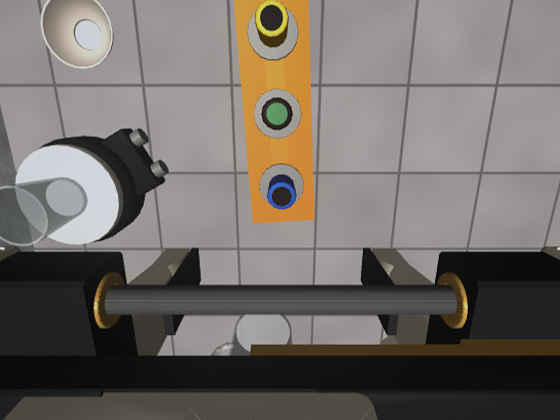

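The wrist view shows the blue head at (281,192), upright. It measures (0.549, 0.276), directly below the TCP, so I'll descend and grip.

```bash
python3 -m pendant '[[[0,0,-60,0,0,0],[0,0,-110,0,0,0],[0,0,-150,0,0,0],[0,0,-175,0,0,0],[0,0,-190,0,0,0],[0,0,-195,0,0,0],[0,0,-195,0,0,0]]]' -1
python3 -m pendant '[[[0,0,0,0,0,0],[0,0,0,0,0,0],[0,0,0,0,0,0],[0,0,0,0,0,0],[0,0,0,0,0,0],[0,0,0,0,0,0]]]' 1
```

```text
clock: 2.28
tool_pos: [0.5496, 0.2758, 0.1271]
orientation: [180.0, 0.0, -179.9]
force: [-0.2, 0.8, 0.8]
opening: 0.0877
clock: 3.02
tool_pos: [0.5495, 0.2753, 0.1265]
orientation: [-180.0, -0.0, -180.0]
force: [-0.7, -0.3, -0.1]
opening: 0.0332
```

```bash
python3 -m pendant '[[[0,0,0,0,0,0],[0,0,0,0,0,0],[0,0,0,0,0,0],[0,0,20,0,0,0],[0,0,40,0,0,0],[0,0,65,0,0,0],[0,0,90,0,0,0],[0,0,120,0,0,0],[0,0,150,0,0,0],[0,0,180,0,0,0]]]' 1
```

```text
clock: 4.28
tool_pos: [0.5492, 0.2752, 0.3071]
orientation: [-180.0, -0.0, -180.0]
force: [0.5, -0.0, -1.8]
opening: 0.0298
```

```bash
python3 -m pendant '[[[0,0,0,0,0,0],[0,0,0,0,0,0]]]'; python3 - <<'E'
from h import *
s=snapshot("scene");a=s["pixels"][130:310,130:430,::-1]
t=snapshot("side");W=pts(t);h=cv2.cvtColor(t["pixels"],cv2.COLOR_RGB2HSV)
b=t["pixels"][100:400,180:400,::-1]
cv2.imwrite("pics/lift.png",np.hstack([cv2.resize(a,(500,300)),b]))
# upper arm: green top face points at z~0.14, per camera
for n,q in(("scene",s),("side",t)):
    W=pts(q);h=cv2.cvtColor(q["pixels"],cv2.COLOR_RGB2HSV)
    m=(h[...,0]>60)&(h[...,0]<95)&(h[...,1]>90)&(abs(W[...,2]-.14)<.006)&(W[...,0]>.4)&(W[...,0]<.6)&(W[...,1]<-.08)&(W[...,1]>-.35)
    v,u=np.nonzero(m);p=W[m];print(n,m.sum(),u.min(),u.max(),v.min(),v.max(),np.percentile(p,[1,50,99],axis=0).round(4).tolist())
    r=cv2.minAreaRect((p[:,:2]*1000).astype(np.float32));print(r)
E
```

```text
clock: 4.53
tool_pos: [0.549, 0.2751, 0.3056]
orientation: [-180.0, -0.1, -180.0]
force: [-0.7, 0.1, -2.7]
opening: 0.0294
scene 792 159 211 165 196 [[0.4843, -0.2515, 0.1345], [0.5185, -0.1915, 0.1402], [0.5517, -0.1467, 0.143]]
((515.6136474609375, -203.37637329101562), (116.45521545410156, 69.2394027709961), 86.6558837890625)
side 1500 289 340 299 363 [[0.4782, -0.2559, 0.1354], [0.5092, -0.2005, 0.1393], [0.5468, -0.1524, 0.1423]]
((511.3399658203125, -207.92196655273438), (115.5988540649414, 68.99348449707031), 86.17786407470703)
```

View pics/lift.png

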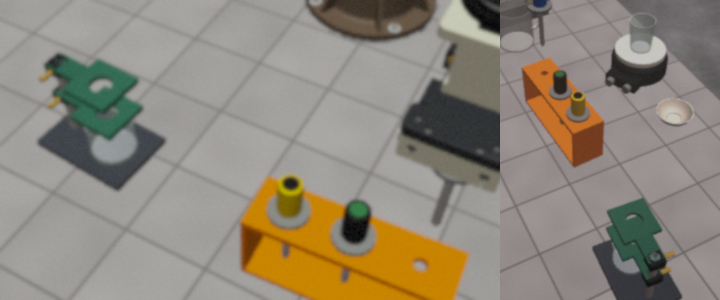

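The probe is lifted, and yellow and black are undisturbed. The stem hangs at about (445,195) in the crop. Next I carry it beside the holder and measure the hole and the stem tilt there.

```bash
python3 -m pendant '[[[0,0,20,0,0,0],[-4,-40,25,0,0,0],[-8,-85,25,0,0,0],[-12,-135,25,0,0,0],[-16,-185,25,0,0,0],[-20,-235,25,0,0,0],[-25,-285,25,0,0,0],[-30,-335,25,0,0,0],[-36,-370,25,0,0,0],[-36,-385,25,0,0,0]]]'
python3 -m pendant '[[[0,0,0,0,0,0],[0,0,0,0,0,0],[0,0,0,0,0,0]]]'
python3 w.py w2
python3 - <<'E'
from h import *
z=np.load("w2.npz");W=z["W"];h=cv2.cvtColor(z["px"],cv2.COLOR_RGB2HSV)
m=(h[...,0]>60)&(h[...,0]<95)&(h[...,1]>90)&(abs(W[...,2]-.14)<.008)
v,u=np.nonzero(m);print(m.sum(),u.min(),u.max(),v.min(),v.max(),np.percentile(W[m],[1,50,99],axis=0).round(4).tolist())
o=get_obs();t=np.array(o["tool_pos"])
for n in("scene","side"):
    q=snapshot(n);P=pts(q);cv2.imwrite(f"pics/{n}2.png",q["pixels"][...,::-1])
    for a in np.arange(.19,.30,.01):
        k=(abs(P[...,2]-a)<.005)&(np.hypot(P[...,0]-t[0],P[...,1]-t[1])<.05)
        if k.sum()>3: print(n,a.round(2),k.sum(),np.median(P[k],0).round(4),P[k].min(0).round(3),P[k].max(0).round(3))
E
```

```text
clock: 5.88
tool_pos: [0.5126, -0.1113, 0.3308]
orientation: [-180.0, -0.1, 179.9]
force: [0.5, 0.1, -1.6]
opening: 0.0294
clock: 6.25
tool_pos: [0.5136, -0.1088, 0.3314]
orientation: [180.0, -0.0, -179.9]
force: [0.1, 0.3, -1.9]
opening: 0.0299
6.25 [ 0.51364442 -0.1087765   0.33137917] [ 1.79994049e+02 -1.45724437e-02 -1.79888282e+02] 0.029856219868257 [ 0.09128271  0.33867065 -1.8662909 ]
5119 245 315 29 154 [[0.4806, -0.2572, 0.1373], [0.5135, -0.1975, 0.1392], [0.5499, -0.1483, 0.141]]
scene 0.22 12 [ 0.5168 -0.105   0.2216] [ 0.513 -0.111  0.217] [ 0.519 -0.103  0.225]
scene 0.23 21 [ 0.5164 -0.1047  0.2307] [ 0.511 -0.11   0.225] [ 0.519 -0.102  0.235]
scene 0.24 19 [ 0.5175 -0.1048  0.2409] [ 0.514 -0.11   0.235] [ 0.519 -0.102  0.245]
scene 0.25 22 [ 0.516  -0.1051  0.25  ] [ 0.511 -0.111  0.245] [ 0.519 -0.102  0.255]
scene 0.26 19 [ 0.517  -0.105   0.2599] [ 0.512 -0.11   0.255] [ 0.52  -0.102  0.265]
scene 0.27 24 [ 0.5168 -0.1052  0.2691] [ 0.512 -0.111  0.266] [ 0.519 -0.101  0.275]
scene 0.28 22 [ 0.5167 -0.1035  0.2803] [ 0.512 -0.112  0.276] [ 0.519 -0.102  0.285]
scene 0.29 20 [ 0.5177 -0.1049  0.2898] [ 0.513 -0.11   0.285] [ 0.52  -0.102  0.293]
side 0.22 13 [ 0.5113 -0.1119  0.222 ] [ 0.507 -0.115  0.218] [ 0.517 -0.109  0.225]
side 0.23 22 [ 0.5101 -0.1126  0.23  ] [ 0.507 -0.115  0.225] [ 0.516 -0.108  0.234]
side 0.24 25 [ 0.5103 -0.1133  0.24  ] [ 0.507 -0.116  0.236] [ 0.516 -0.108  0.245]
side 0.25 25 [ 0.5096 -0.1125  0.2496] [ 0.507 -0.116  0.245] [ 0.514 -0.107  0.254]
side 0.26 27 [ 0.5101 -0.1128  0.2594] [ 0.508 -0.116  0.255] [ 0.517 -0.108  0.265]
side 0.27 24 [ 0.5111 -0.1132  0.2706] [ 0.507 -0.115  0.265] [ 0.516 -0.11   0.275]
side 0.28 26 [ 0.5095 -0.1128  0.2802] [ 0.507 -0.115  0.275] [ 0.515 -0.108  0.284]
side 0.29 18 [ 0.5101 -0.1132  0.289 ] [ 0.508 -0.115  0.285] [ 0.515 -0.108  0.293]
```

View pics/w2.png

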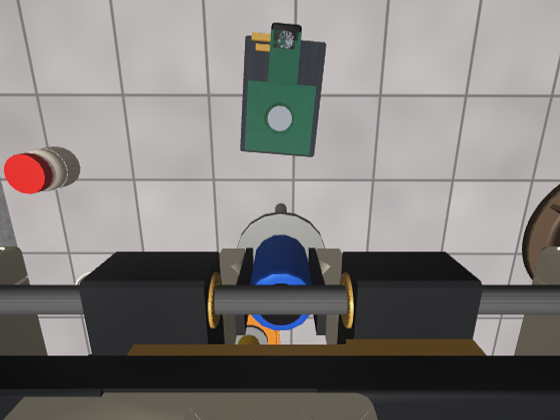

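The stem is vertical at about (0.5135, -0.109), and the hole is at pixel (280,118). I'll fit the hole contour to get its position.

```bash
python3 - <<'E'
from h import *
z=np.load("w2.npz");W=z["W"];M=z["M"];h=cv2.cvtColor(z["px"],cv2.COLOR_RGB2HSV)
g=((h[...,0]>60)&(h[...,0]<95)&(h[...,1]>90)).astype(np.uint8)
c,hi=cv2.findContours(g,cv2.RETR_CCOMP,cv2.CHAIN_APPROX_NONE)
k=max((i for i in range(len(c)) if hi[0][i][3]>=0),key=lambda i:cv2.contourArea(c[i]))
e=cv2.fitEllipse(c[k]);print(e)
s=snapshot("wrist")
d=M[:3,:3]@[(e[0][0]-s["cx"])/s["fx"],(e[0][1]-s["cy"])/s["fy"],1];p=M[:3,3]+d*(.14-M[2,3])/d[2];print(p)
c2=c[k][:,0];q=W[c2[:,1],c2[:,0]];print(np.nanmedian(q,0))
o=get_obs();print((p-o["tool_pos"])*1000)
E
```

```text
((279.1317138671875, 118.02656555175781), (26.13966941833496, 27.551734924316406), 177.4593963623047)
[ 0.51538626 -0.18261624  0.14      ]
[ 0.51572484 -0.18170736  0.08664963]
[   1.82429696  -73.46410118 -191.55509118]
```

```bash
python3 -m pendant '[[[1,-30,0,0,0,0],[2,-60,0,0,0,0],[2,-74,0,0,0,0],[2,-74,-20,0,0,0],[2,-74,-45,0,0,0],[2,-74,-60,0,0,0],[2,-74,-60,0,0,0],[2,-74,-60,0,0,0]]]'
python3 - <<'E'
from h import *
o=get_obs();t=np.array(o["tool_pos"]);im=[]
for n in("scene","side"):
    q=snapshot(n);P=pts(q)
    k=(P[...,2]>.16)&(P[...,2]<.22)&(np.hypot(P[...,0]-t[0],P[...,1]-t[1])<.02)
    print(n,k.sum(),np.median(P[k],0).round(4),P[k].min(0).round(3))
    v,u=(185,190) if n=="scene" else (320,318)
    im.append(cv2.resize(q["pixels"][v-75:v+75,u-65:u+65,::-1],None,fx=3,fy=3,interpolation=2))
cv2.imwrite("pics/pre.png",np.hstack(im))
E
```

```text
clock: 7.45
tool_pos: [0.516, -0.1837, 0.2726]
orientation: [-180.0, 0.1, -179.9]
force: [-0.0, 0.1, -2.2]
opening: 0.0293
scene 105 [ 0.519  -0.1797  0.1916] [ 0.513 -0.186  0.161]
side 134 [ 0.5124 -0.1875  0.1912] [ 0.509 -0.19   0.16 ]
```

View pics/pre.png

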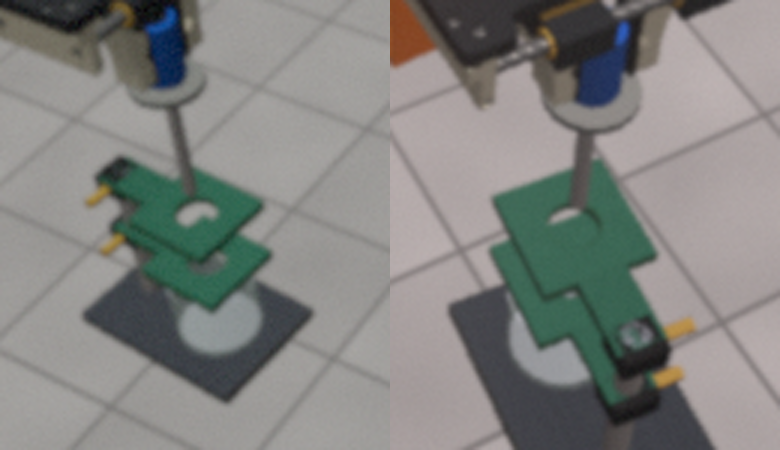

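Both crops show the tip just above the hole centre: (190,195) on the left, (578,207) on the right. Lowering now.

```bash
python3 -m pendant '[[[0,0,-12,0,0,0],[0,0,-24,0,0,0],[0,0,-37,0,0,0],[0,0,-50,0,0,0],[0,0,-63,0,0,0],[0,0,-76,0,0,0],[0,0,-88,0,0,0],[0,0,-98,0,0,0],[0,0,-106,0,0,0],[0,0,-110,0,0,0]]]'
python3 -m pendant '[[[0,0,-2,0,0,0],[0,0,-4,0,0,0],[0,0,-5,0,0,0],[0,0,-5,0,0,0],[0,0,-5,0,0,0]]]'
```

```text
clock: 8.8
tool_pos: [0.5154, -0.1837, 0.1611]
orientation: [-180.0, -0.0, -180.0]
force: [-0.1, -0.5, -1.1]
opening: 0.029
clock: 9.43
tool_pos: [0.5156, -0.1837, 0.1567]
orientation: [-180.0, 0.0, -180.0]
force: [0.2, 0.8, -2.6]
opening: 0.0293
```

```bash
python3 -m pendant '[[[0,0,-1,0,0,0],[0,0,-1,0,0,0],[0,0,-2,0,0,0],[0,0,-2,0,0,0],[0,0,-2,0,0,0]]]'
python3 -m pendant '[[[0,0,-0.5,0,0,0],[0,0,-1,0,0,0],[0,0,-1,0,0,0],[0,0,-1,0,0,0]]]'
```

```text
clock: 10.05
tool_pos: [0.5157, -0.1837, 0.1564]
orientation: [-180.0, 0.1, -179.9]
force: [-4.0, 3.4, 12.6]
opening: 0.0295
clock: 10.55
tool_pos: [0.5156, -0.1838, 0.1564]
orientation: [-180.0, 0.1, -179.9]
force: [-8.5, 5.4, 20.3]
opening: 0.0296
```

Contact at the expected height. I'll relieve most of the press, release, and rise.

```bash
python3 -m pendant '[[[0,0,1,0,0,0],[0,0,2,0,0,0],[0,0,2,0,0,0]]]'
python3 -m pendant '[[[0,0,0,0,0,0],[0,0,0,0,0,0],[0,0,0,0,0,0],[0,0,0,0,0,0],[0,0,0,0,0,0],[0,0,0,0,0,0],[0,0,0,0,0,0],[0,0,0,0,0,0]]]' -1
python3 -m pendant '[[[0,0,10,0,0,0],[0,0,30,0,0,0],[0,0,60,0,0,0],[0,0,100,0,0,0],[0,0,140,0,0,0],[0,40,160,0,0,0],[0,80,160,0,0,0],[0,80,160,0,0,0],[0,80,160,0,0,0]]]'
python3 w.py w3
python3 - <<'E'
from h import *
im=[]
for n in("scene","side"):
    q=snapshot(n);P=pts(q);h=cv2.cvtColor(q["pixels"],cv2.COLOR_RGB2HSV)
    k=(h[...,0]>100)&(h[...,0]<130)&(h[...,1]>110)&(abs(P[...,1]+.183)<.06)
    print(n,k.sum(),np.percentile(P[k],[2,50,98],axis=0).round(4).tolist())
    v,u=(185,190) if n=="scene" else (320,318)
    im.append(cv2.resize(q["pixels"][v-75:v+75,u-65:u+65,::-1],None,fx=3,fy=3,interpolation=2))
cv2.imwrite("pics/post.png",np.hstack(im))
z=np.load("w3.npz");P=z["W"];h=cv2.cvtColor(z["px"],cv2.COLOR_RGB2HSV)
k=(h[...,0]>100)&(h[...,0]<130)&(h[...,1]>110)&(abs(P[...,1]+.183)<.06)
print(k.sum(),np.percentile(P[k],[2,50,98],axis=0).round(4).tolist())
E
```

```text
clock: 10.92
tool_pos: [0.5156, -0.1837, 0.1564]
orientation: [-180.0, 0.0, -179.9]
force: [-3.5, 2.6, 7.2]
opening: 0.0297
clock: 11.92
tool_pos: [0.5155, -0.1837, 0.1556]
orientation: [180.0, 0.0, -180.0]
force: [0.3, -0.3, -0.2]
opening: 0.0875
clock: 13.05
tool_pos: [0.5154, -0.1037, 0.3161]
orientation: [-180.0, 0.0, -179.9]
force: [0.2, 0.2, -0.3]
opening: 0.0875
13.05 [ 0.51542388 -0.10371392  0.31607143] [-1.79993620e+02  2.81564746e-02 -1.79908690e+02] 0.08752532133544544 [ 0.17702527  0.18936437 -0.30082561]
scene 244 [[0.5093, -0.1899, 0.1533], [0.5244, -0.1738, 0.1799], [0.5307, -0.1673, 0.1964]]
side 329 [[0.4999, -0.1992, 0.1525], [0.5082, -0.1937, 0.1842], [0.5263, -0.1729, 0.1953]]
547 [[0.468, -0.1955, 0.1907], [0.5146, -0.1813, 0.1932], [0.5291, -0.1328, 0.4027]]
```

View pics/post.png

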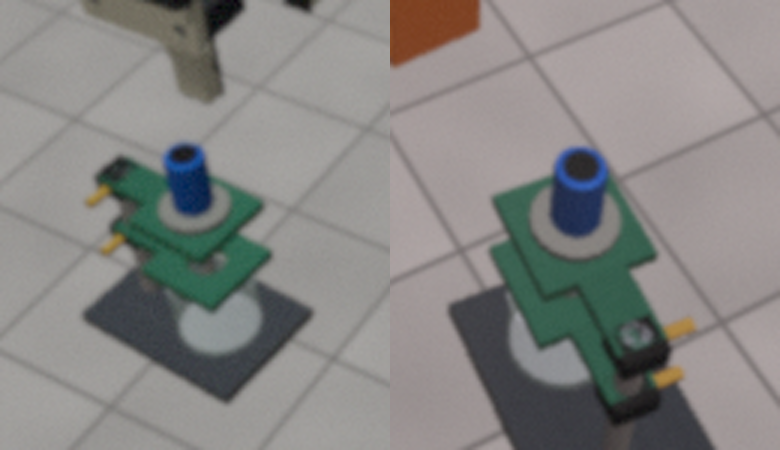

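The blue probe stands upright with its collar flat on the upper arm, at (195,205) in the left crop and (577,215) in the right. Its head top is at z≈0.194, as expected, and the robot is clear. Handing in.

```bash
python3 -c "
from plant import *
print(close_job())"
```

```text
the job is handed in; nothing more can be done
None
```

I took the blue probe from the rack, lowered it through both arms of the holder and released it with its collar resting on the upper arm. The job was handed in at about 13 s, well under the 48 s limit.

- **Position:** the probe's axis is at about (0.515, -0.183), within about 2 mm of the measured hole centre. The top of its head is at about 0.194 m, matching the expected height with the collar flat on the arm.
- **Upright and released:** the probe looks upright in both final pictures. The gripper is fully open, about 120 mm higher than the probe's head and 80 mm to the side, with no force on the tool.
- **Contact force:** the collar met the arm with a peak reading of about 20 N upward, which I relieved before opening the fingers.
- **Other probes:** yellow and black looked undisturbed after the blue probe was lifted. I did not measure them again after that, but nothing passed near them later.
- **Not directly seen:** I never saw the tip in the beaker; I infer it, and the stem's passage through the lower hole, from how far the probe went down.

No check failed.

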